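# Open the bench centrifuge with its two catch keys

### The job

The spin is over: open the little bench centrifuge. Lay one fingertip on each of its two red catch keys, press both down together and keep both pressed while the sprung lid rises by itself, until it stands fully open; only then let both keys come up and move the hand clear. Press only: do not touch the lid, and leave the vials and the bottle standing round the machine where they are.

Things in the scene. Friction and masses are not known exactly. Their poses are not given: they have to be found in the camera images.
- centrifuge: small white and grey bench centrifuge, fixed, 236 x 186 mm, 90 mm high. Origin: on the worktop under its middle; x to its back (lid hinge), y to its left, z up. Housing x = -130 mm (front face; dial sticks out 10 mm more) to +108, y = +-93. Front console (x = -130 to -58) is 48 mm high; the shut lid behind it lies at z = 81 to 89, x = -54 to +98.
- key_left_top (a point): middle of the top of the left (+y) red key, at (-108, +30, 66) mm in the centrifuge's frame when up. Axes those of the key. Each key is a rocker with a red pad 28 mm (x) by 26 mm (y), sloping up 5 degrees to the front; the two pads' middles are 60 mm apart along the machine's y, with a 34 mm gap between pads. The shut lid begins 40 mm behind the pads, its top 23 mm higher.
- key_right_top (a point): the same point on the right red key (the machine's -y side), at (-108, -30, 66) mm in the centrifuge's frame when up.
- key_left_angle (a joint): angle of the left key: 0 up, 0.18 rad fully down on its stop (pad's middle then 8.6 mm lower). A spring lifts it: about 1.5 N at the pad to start it, 3 to 4.5 N to hold it fully down (6 to 9 N for both keys), then a hard stop. From about 0.13 rad (6 mm down) its catch is off the lid; press it fully down.
- key_right_angle (a joint): angle of the right key, as key_left_angle.
- lid_angle (a joint): angle of the lid: 0 shut, 0.85 rad fully open on its stop. A damped spring opens it by itself in about 3 s while both keys are down; either catch alone keeps it shut. If a key comes up too early its catch drops into a safety notch and stops the lid about 0.2 rad open. Open, the lid's front edge is about 200 mm above the worktop at x = 0 mm in the centrifuge's frame.
- lid: the lid: white frame 166 mm wide and 148 mm long with a clear window, 8 mm thick; origin on its hinge axis, x to the back.
- key_left: the left key, pad and rocker in one; origin on its pivot, 48 mm behind and 11 mm below the middle of the pad's top.
- key_right: the right key, pad and rocker in one; origin on its pivot, 48 mm behind and 11 mm below the middle of the pad's top.
- vial_black: loose closed glass vial with black cap, 15 mm thick, 46 mm high, origin under its foot; to be left alone.
- vial_blue: loose closed glass vial with blue cap, 15 mm thick, 46 mm high, origin under its foot; to be left alone.
- bottle: loose white plastic bottle with blue cap, 49 mm thick, 85 mm high, origin under its foot; to be left alone.

How it is judged:
By the outcome, as a careful person would: the job done as asked, in the order asked, and still so for the second after the job is handed in, with the robot touching nothing.
It also fails if it takes over 40 s, if anything falls off the work surface, if the arm or the gripper's body presses on something with over 40 N, if the wrist force passes 120 N, or if a joint passes its speed limit or range.

### The arm

A 7-joint arm with a two-finger parallel gripper is mounted at the origin on a cart in front of the work surface, level with it; the furniture and walls round the work are solid. World frame = base frame: x ahead of the robot, y to its left, z up, the work surface at z = 0. Lengths are in mm, angles in rad, forces in N, time in s.
With the tool pointing down it reaches from about 400 to 875 mm from the base axis. Payload 4.4 kg.
Tool frame: the origin (TCP) lies midway between the tips of the shut fingers; the grasp point (between the pads) lies 19 mm behind it; z points along the fingers, y is the line along which they close (so a half turn about z gives the same grasp; the last joint's range is limited). The gripper opens to 85 mm and grips with 20 to 120 N. Pads are 22 mm wide; open, the fingers measure 114 mm over their backs; the gripper's body (76 mm by 85 mm) begins 54 mm behind the grasp point. The pads swing forward as they close: fully open they stand 13 mm farther back than shut.
Start: joints at [-1.272, 0.628, 0.038, 1.517, -0.027, 0.996, -0.02], TCP at [231.873, 607.25, 231.313] pointing down, gripper open.
Joint ranges: [-3.06, 3.06], [-0.37, 2.12], [-1.25, 1.32], [0.18, 2.47], [-1.1, 4.24], [0.23, 1.98], [-2.94, 2.94]. Speed limits (rad/s): [2.57, 2.57, 3.14, 3.14, 3.14, 3.14, 3.14].

### API

Orientations are given as [roll, pitch, yaw] about the fixed x, y, z axes, in that order (R = Rz(yaw) Ry(pitch) Rx(roll)).
In Python, from cell import ctrl gives the robot as it stands.
- The arm moves only by the shell command python3 -m handwheel 'ROWS'. ROWS is JSON, a list of rows, each a list of 3 entries, a list of its own where there are three numbers: the turn, a rotation vector about the tool's x, y, z in degrees, then the shift along the tool's x, y, z in m, then the closure, from 0 (fully open) to 1 (shut). A call has 1 to 5 rows; each row shifts and turns the commanded pose from where the row before left it, along the tool's axes as they then stand; what a row does not reach is not made up. A row lasts 1/12 s, in which the tool goes at most 41.7 mm and 7.16 degrees, less where a joint would pass 70% of its speed; a pose out of reach is approached as far as the arm can. A call is refused whole if a number of a shift passes 0.0417 or a number of a turn 7.16, either way. A call with a gripper value outside its range is refused whole. The fingers move at their own pace and stop on an object; the grip force is fixed at half the most. Time passes only in rows, so rows that do not move let the fingers close. It gives the time, the measured TCP pose, the force, the opening and the grip force at its end, in the units of the state.
- ctrl.read_state(): the state, without advancing time (a new reading comes with each control period).
- ctrl.get_image(name): name is "scene" or "side" or "wrist"; returns a dict with "pixels" (384x512x3 uint8, red, green, blue), "fx", "fy", "cx", "cy" (pixels), "pose" (4x4, takes a point from camera to world coordinates); the wrist camera has in their place "T_tool_cam" (4x4, takes a point from camera to tool coordinates, whose origin is the TCP and whose axes are the flange's). Camera axes: x right, y up, looking along -z (the intrinsics and any distortion apply to the point x, -y, -z); pixel columns grow to the right and rows downward; lengths in mm; the calibration is good to about 2 mm. A picture is of the moment at which its call begins: read the wrist's pose just before it. There is no depth.
- ctrl.finish_job(): hands the job in; it is judged then, once.
The state is a dict: "clock": time; "qpos": joint angles; "qd": joint speeds; "tau": joint torques, N m; "eef_pos": TCP position; "tool_rot": TCP orientation; "force": force on the tool from outside, world axes, zero at the start; "torque": the same for the moment, N m; "width": finger opening in mm; "gripper_force": force on a finger pad.
Only numpy, scipy, OpenCV 4.12 (cv2) and the standard library are available. Lean on these libraries where they do the work, as an engineer would, in place of code of your own. Each camera call takes 0.05 s, during which the arm holds its last target. There are 200 camera calls.

## Working session

There is one attempt and no reset: what is moved stays moved. The work goes in short steps, Python scripts to look and compute and a shell command to move; the robot and the scene stay as the last step left them, time stands still between calls to the robot, and variables do not carry over. Pictures are saved under pics/ and viewed, at most 10 in all, crops included, and the job is handed in when it is done.

```bash
mkdir -p pics; python3 - <<'E'
from cell import ctrl
import cv2
s=ctrl.read_state();print({k:s[k] for k in('clock','eef_pos','tool_rot','width','force')})
for n in('scene','side'):
    i=ctrl.get_image(n);print(n,i['fx'],i['fy'],i['cx'],i['cy'],i['pose'],[k for k in i])
    cv2.imwrite(f'pics/{n}1.png',cv2.resize(i['pixels'][:,:,::-1],(800,600),interpolation=cv2.INTER_CUBIC))
E
```

```text
{'clock': 0.0, 'eef_pos': array([231.66238311, 606.64725415, 230.38834973]), 'tool_rot': array([-3.13969009e+00,  3.46893976e-05,  2.77675534e+00]), 'width': 85.37466133575393, 'force': array([-0.69718803,  0.37168032, -0.05107975])}
scene 442.5210905462976 442.5210905462976 247.8641406448476 192.76896901743208 [[-8.31995877e-01  2.52998617e-01 -4.93735314e-01  9.75939873e+01]
 [-5.54115566e-01 -3.35358958e-01  7.61899146e-01  4.18665320e+02]
 [ 2.71808696e-02  9.07483371e-01  4.19207742e-01  4.33547831e+02]
 [ 0.00000000e+00  0.00000000e+00  0.00000000e+00  1.00000000e+00]] ['pixels', 'fx', 'fy', 'cx', 'cy', 'pose']
side 417.4953190969427 417.4953190969427 252.0109559605629 185.74466943412526 [[ 9.99388944e-01  1.76822075e-02 -3.01509335e-02  5.30501074e+02]
 [-3.49337548e-02  4.76379533e-01 -8.78545487e-01 -1.06146646e+03]
 [-1.17133600e-03  8.79061932e-01  4.76706144e-01  5.26782787e+02]
 [ 0.00000000e+00  0.00000000e+00  0.00000000e+00  1.00000000e+00]] ['pixels', 'fx', 'fy', 'cx', 'cy', 'pose']
```

View pics/scene1.png

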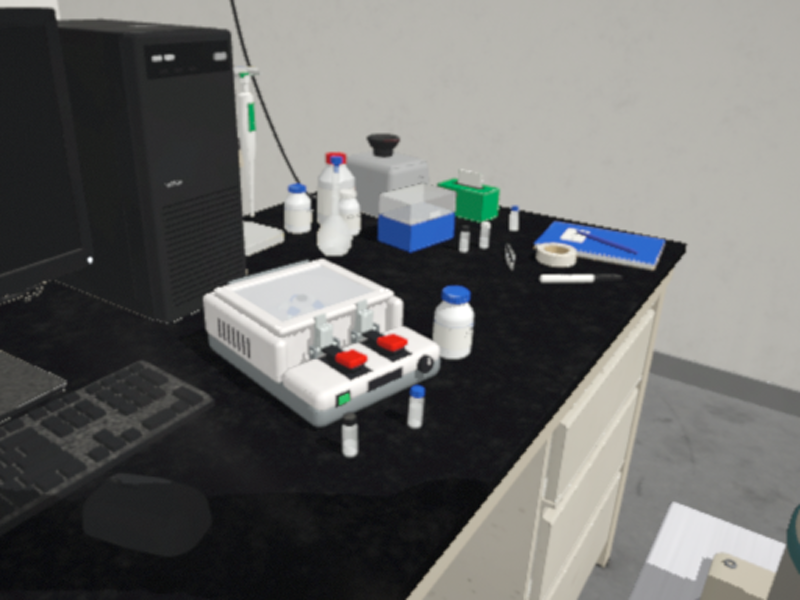

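View pics/side1.png

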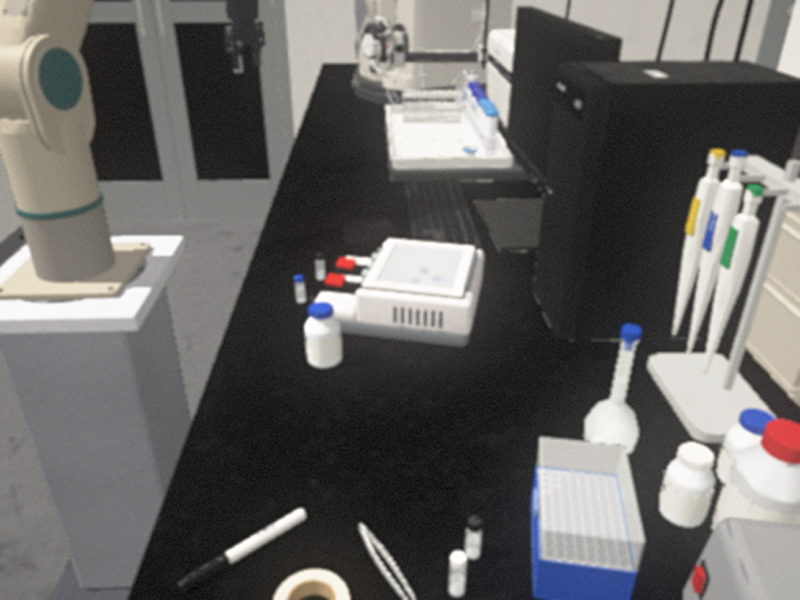

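The scene view shows the left key at about (351,359) and the right key at (392,342). In the side view the left key is at (346,263) and the right at (335,280). Next I'll enlarge both.

```bash
python3 - <<'E'
from cell import ctrl
import cv2,numpy as np
out=[]
for n,(x,y) in(('scene',(205,205)),('side',(190,155))):
    p=ctrl.get_image(n)['pixels'][:,:,::-1]
    w,h=(80,60)
    out.append(cv2.resize(p[y:y+h,x:x+w],(800 if 0 else 560,420),interpolation=cv2.INTER_CUBIC)) # x7
    cv2.imwrite('pics/full_%s.png'%n,p)
o=np.vstack([cv2.resize(out[0][:,:],(400,300)),cv2.resize(out[1],(400,300))])
# x10 each side by side, 40 px wide crops
a=cv2.imread('pics/full_scene.png')[205:245,207:287];b=cv2.imread('pics/full_side.png')[155:190,185:265]
c=np.vstack([cv2.resize(a,None,fx=8,fy=8,interpolation=cv2.INTER_CUBIC)[:300],cv2.resize(b,None,fx=8,fy=8,interpolation=cv2.INTER_CUBIC)])
cv2.imwrite('pics/crop1.png',c);print(c.shape)
for n in('scene','side'):
    p=cv2.imread('pics/full_%s.png'%n).astype(int);m=((p[:,:,2]>140)&(p[:,:,1]<90)).astype('uint8')
    k,l,st,ce=cv2.connectedComponentsWithStats(m)
    print(n,[(st[i].tolist(),ce[i].round(2).tolist()) for i in range(1,k) if st[i,4]>8])
E
```

```text
(580, 640, 3)
scene [([209, 98, 12, 7, 42], [214.33, 100.14]), ([242, 214, 18, 11, 131], [250.55, 218.72]), ([215, 224, 20, 12, 151], [224.38, 229.15])]
side [([215, 164, 12, 8, 64], [220.25, 168.31]), ([208, 175, 12, 8, 86], [213.8, 178.45]), ([488, 268, 24, 28, 552], [500.65, 280.89]), ([443, 362, 8, 17, 103], [446.61, 369.94])]
```

View pics/crop1.png

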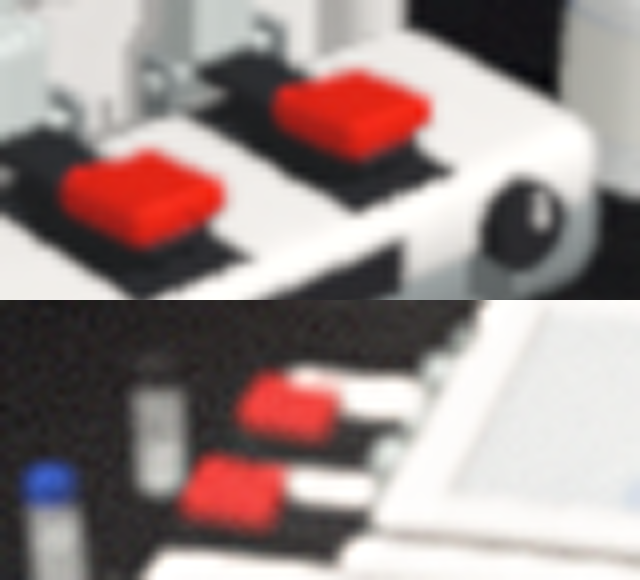

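```bash
cat > h.py <<'E'
import numpy as np
from cell import ctrl
def ray(n,u,v,i=None):
    i=i or ctrl.get_image(n)
    d=np.array([(u-i['cx'])/i['fx'],-(v-i['cy'])/i['fy'],-1]);P=np.array(i['pose'])
    return P[:3,3],P[:3,:3]@d
def plane(r,z): o,d=r; return (o+d*(z-o[2])/d[2]).round(1)
def tri(*rs):
    A=0;b=0
    for o,d in rs:
        d=d/np.linalg.norm(d);M=np.eye(3)-np.outer(d,d);A=A+M;b=b+M@o
    return np.linalg.solve(A,b).round(1)
E
python3 - <<'E'
from h import *
S=ctrl.get_image('scene');D=ctrl.get_image('side')
kl=ray('',224.7,227.8,S),ray('',220.8,167.5,D)
kr=ray('',251,217.3,S),ray('',214,178,D)
for k in(kl,kr):print(tri(*k),plane(k[0],66),plane(k[1],66))
for n,u,v in(('black',350,453),('blue',415,424),('bottle',453,350)):print(n,plane(ray('',u/1.5625,v/1.5625,S),0))
for n,u,v in(('bottlecap',456,293),):print(n,plane(ray('',u/1.5625,v/1.5625,S),85))
for n,u,v in(('blacktop',320,254),('bluetop',299,276),('bottletop',321,309)):print(n,plane(ray('',u/1.5625,v/1.5625,D),85 if 'bot' in n else 46))
E
```

```text
[ 484.6 -110.1   64.8] [ 483.6 -108.5   66. ] [ 484.5 -113.    66. ]
[ 469.7 -168.1   65. ] [ 468.7 -166.5   66. ] [ 469.9 -170.    66. ]
black [435.4 -41.8   0. ]
blue [ 408.5 -123.6    0. ]
bottle [ 455.5 -294.7    0. ]
bottlecap [ 453.3 -286.6   85. ]
blacktop [438.5 -39.8  46. ]
bluetop [ 410.  -121.7   46. ]
bottletop [ 458.5 -296.8   85. ]
```

Triangulated key spacing is 59.9 mm and the height is 65 mm, which matches the data. That puts the machine's yaw at about −14.5° and the midpoint between keys at about (477,−139). I'll travel there at height.

```bash
python3 -m handwheel '[[[0,0,0],[-0.028,-0.030,0],0.46],[[0,0,0],[-0.028,-0.030,0],0.46],[[0,0,0],[-0.028,-0.030,0],0.46],[[0,0,0],[-0.028,-0.030,0],0.46],[[0,0,0],[-0.028,-0.030,0],0.46]]'
python3 -m handwheel '[[[0,0,0],[-0.027,-0.031,0],0.46],[[0,0,0],[-0.027,-0.031,0],0.46],[[0,0,0],[-0.027,-0.031,0],0.46],[[0,0,0],[-0.027,-0.031,0],0.46],[[0,0,0],[-0.027,-0.031,0],0.46]]'
python3 -m handwheel '[[[0,0,0],[-0.025,-0.033,0],0.46],[[0,0,0],[-0.025,-0.033,0],0.46],[[0,0,0],[-0.025,-0.033,0],0.46],[[0,0,0],[-0.025,-0.033,0],0.46],[[0,0,0],[-0.025,-0.033,0],0.46]]'
cat >> h.py <<'E'
from scipy.spatial.transform import Rotation as Ro
def target(mid,yaw_m,lean,z):
    # tool z down leaning, tool y along machine y, tool x to the front
    R=Ro.from_euler('xyz',[np.pi,0,np.pi+yaw_m])*Ro.from_rotvec([0,lean,0])
    return np.array([mid[0],mid[1],z]),R
def delta(p,R):
    s=ctrl.read_state();C=Ro.from_euler('xyz',s['tool_rot'])
    print('clock',s['clock'],'pos',s['eef_pos'].round(1),'w',round(s['width'],1),'F',s['force'].round(1))
    print('shift_now mm',C.inv().apply(p-s['eef_pos']).round(1),'shift_after_turn',R.inv().apply(p-s['eef_pos']).round(1),'turn deg',np.degrees((C.inv()*R).as_rotvec()).round(2),'zdir',R.apply([0,0,1]).round(3))
E
python3 -c "
from h import *
delta(*target((477,-139),-.252,np.radians(8),200))"
```

```text
clock: 0.72
eef_pos: [309.5, 415.3, 231.4]
tool_rot: [3.141, 0.0, 2.777]
force: [0.9, 0.2, -0.7]
width: 46.5
gripper_force: 0.0
clock: 1.13
eef_pos: [380.3, 222.4, 231.6]
tool_rot: [3.141, 0.0, 2.777]
force: [-0.3, 0.2, 1.0]
width: 46.4
gripper_force: 0.0
clock: 1.55
eef_pos: [438.1, 23.5, 231.6]
tool_rot: [3.141, 0.001, 2.777]
force: [1.0, 0.9, 0.9]
width: 46.2
gripper_force: 0.0
clock 1.55 pos [438.1  23.5 231.6] w 46.2 F [1.  0.9 0.9]
shift_now mm [ -94.2 -138.    31.6] shift_after_turn [ -81.8 -147.7   20.4] turn deg [ 0.48  8.03 -6.44] zdir [-0.135  0.035 -0.99 ]
```

```bash
python3 -m handwheel '[[[0,0,0],[-0.023,-0.034,0],0.46],[[0,0,0],[-0.023,-0.034,0],0.46],[[0,0,0],[-0.023,-0.034,0],0.46],[[0,-4,-3.2],[0,0,0],0.46],[[0,-4,-3.2],[0,0,0],0.46]]'
python3 - <<'E'
from h import *
import cv2
delta(*target((477,-139),-.252,np.radians(-8),200))
i=ctrl.get_image('wrist');print(i['fx'],i['cx'],i['cy'],np.array(i['T_tool_cam']).round(3).tolist())
cv2.imwrite('pics/w1.png',cv2.resize(i['pixels'][:,:,::-1],(800,600),interpolation=cv2.INTER_CUBIC))
E
```

```text
clock: 1.97
eef_pos: [467.5, -98.3, 231.5]
tool_rot: [-3.132, 0.144, 2.885]
force: [-0.6, 0.6, -0.4]
width: 46.1
gripper_force: 0.0
clock 1.9667 pos [467.5 -98.3 231.5] w 46.1 F [-0.6  0.6 -0.4]
shift_now mm [-14.8 -36.6  34.3] shift_after_turn [-14.8 -37.   33.8] turn deg [-0.56  0.25 -0.26] zdir [ 0.135 -0.035 -0.99 ]
275.89829639826235 256.95487006284543 194.64113702478457 [[-0.0, 0.947, 0.32, 83.473], [1.0, 0.0, 0.0, -0.414], [-0.0, 0.32, -0.947, -142.475], [0.0, 0.0, 0.0, 1.0]]
```

View pics/w1.png

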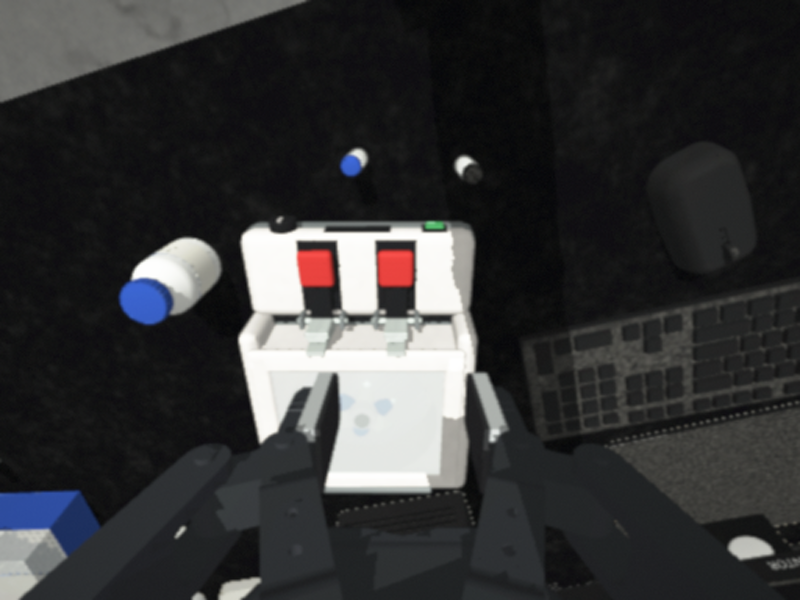

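The wrist view shows the keys upright: right at (317,268), left at (396,268). The housing lines up with the image axes, so the yaw is right. I'll measure the keys from here.

```bash
cat >> h.py <<'E'
def keys():
    import cv2
    s=ctrl.read_state();i=ctrl.get_image('wrist')
    C=np.eye(4);C[:3,:3]=Ro.from_euler('xyz',s['tool_rot']).as_matrix();C[:3,3]=s['eef_pos']
    i['pose']=C@np.array(i['T_tool_cam'])
    p=i['pixels'].astype(int);m=((p[:,:,0]>140)&(p[:,:,1]<90)).astype('uint8')
    k,l,st,ce=cv2.connectedComponentsWithStats(m)
    for j in range(1,k):
        if st[j,4]>60: print(st[j].tolist(),ce[j].round(1),plane(ray('',*ce[j],i),66),plane(ray('',*ce[j],i),62))
E
python3 -c "
from h import *
keys()"
```

```text
[190, 165, 22, 23, 466] [200.7 175.8] [ 466.9 -165.6   66. ] [ 468.3 -167.    62. ]
[240, 165, 23, 23, 511] [251.2 175.9] [ 481.3 -109.    66. ] [ 482.9 -109.6   62. ]
```

```bash
python3 -m handwheel '[[[0,0,-0.2],[-0.005,-0.018,0.016],0.46],[[0,0,0],[-0.005,-0.018,0.016],0.46],[[0,0,0],[0,0,0],0.46]]'
python3 - <<'E'
from h import *
import cv2
keys()
delta(*target((474,-138),-.25,np.radians(-8),90))
p=ctrl.get_image('wrist')['pixels'][:,:,::-1]
cv2.imwrite('pics/w2.png',p)
E
```

```text
clock: 2.32
eef_pos: [470.6, -135.9, 199.7]
tool_rot: [-3.132, 0.136, 2.888]
force: [0.4, 0.7, 0.0]
width: 46.1
gripper_force: 0.0
[217, 160, 25, 26, 612] [228.8 172.5] [ 466.6 -166.5   66. ] [ 468.  -167.3   62. ]
[274, 160, 25, 26, 632] [285.9 172.4] [ 481.1 -109.8   66. ] [ 482.8 -109.8   62. ]
clock 2.3667 pos [ 470.7 -134.3  200.4] w 46.2 F [ 0.2 -0.4 -0.6]
shift_now mm [ 10.9  -1.8 110. ] shift_after_turn [ 11.3  -2.8 109.9] turn deg [-0.51 -0.19 -0.14] zdir [ 0.135 -0.034 -0.99 ]
```

```bash
python3 -m handwheel '[[[-0.5,0,0],[0.003,-0.001,0.028],0.46],[[0,0,0],[0.003,-0.001,0.028],0.46],[[0,0,0],[0.003,-0.001,0.028],0.46],[[0,0,0],[0.002,0,0.024],0.46],[[0,0,0],[0,0,0],0.46]]'
python3 - <<'E'
from h import *
import cv2
keys()
delta(*target((474,-138),-.25,np.radians(-8),70))
p=ctrl.get_image('wrist')['pixels'][:,:,::-1];q=ctrl.get_image('side')['pixels'][:,:,::-1]
cv2.imwrite('pics/w3.png',np.vstack([cv2.resize(p[100:300,130:390],None,fx=1.5,fy=1.5),cv2.resize(q[110:210,170:300],None,fx=3,fy=3,interpolation=cv2.INTER_CUBIC)]) )
E
```

```text
clock: 2.83
eef_pos: [472.7, -133.5, 102.3]
tool_rot: [3.135, 0.13, 2.893]
force: [0.2, 1.2, 0.5]
width: 45.6
gripper_force: 0.0
[192, 205, 36, 34, 1141] [210.  221.2] [ 465.6 -166.1   66. ] [ 467.8 -167.4   62. ]
[275, 205, 36, 34, 1156] [292.3 221.3] [ 480.2 -109.8   66. ] [ 482.8 -109.8   62. ]
clock 2.8833 pos [ 473.3 -134.   103.7] w 46.0 F [-0.5 -0.4  0.2]
shift_now mm [ 2.8 -3.9 33.6] shift_after_turn [ 3.1 -3.7 33.6] turn deg [ 0.34 -0.44  0.06] zdir [ 0.135 -0.034 -0.99 ]
```

View pics/w3.png

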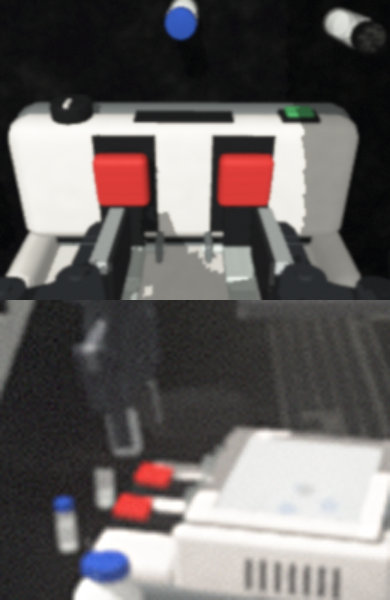

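The wrist crop shows the right key at (122,180) and the left at (246,180), with fingertips at (113,208) and (268,208). They sit about 4 mm too far to +y, as the numbers also say. I'll project the expected fingertip points to check their spacing.

```bash
python3 - <<'E'
from h import *
i=ctrl.get_image('wrist');T=np.linalg.inv(np.array(i['T_tool_cam']))
for x in(-11,11):
  for z in(-6,0):
    for y in(-37,-30,-23,23,30,37):
      c=T@[x,y,z,1];u=i['cx']+i['fx']*c[0]/-c[2];v=i['cy']+i['fy']*c[1]/c[2]
      print(x,y,z,'crop',((u-130)*1.5).round(),((v-100)*1.5).round())
import cv2
p=i['pixels'][:,:,::-1];cv2.imwrite('pics/w4.png',cv2.resize(p[215:305,160:340],None,fx=4,fy=4,interpolation=cv2.INTER_CUBIC))
E
```

```text
-11 -37 -6 crop 96.0 261.0
-11 -30 -6 crop 114.0 261.0
-11 -23 -6 crop 132.0 261.0
-11 23 -6 crop 251.0 261.0
-11 30 -6 crop 269.0 261.0
-11 37 -6 crop 288.0 261.0
-11 -37 0 crop 99.0 252.0
-11 -30 0 crop 116.0 252.0
-11 -23 0 crop 134.0 252.0
-11 23 0 crop 249.0 252.0
-11 30 0 crop 267.0 252.0
-11 37 0 crop 284.0 252.0
11 -37 -6 crop 91.0 210.0
11 -30 -6 crop 110.0 210.0
11 -23 -6 crop 129.0 210.0
11 23 -6 crop 254.0 210.0
11 30 -6 crop 273.0 210.0
11 37 -6 crop 292.0 210.0
11 -37 0 crop 95.0 202.0
11 -30 0 crop 113.0 202.0
11 -23 0 crop 131.0 202.0
11 23 0 crop 252.0 202.0
11 30 0 crop 270.0 202.0
11 37 0 crop 288.0 202.0
```

View pics/w4.png

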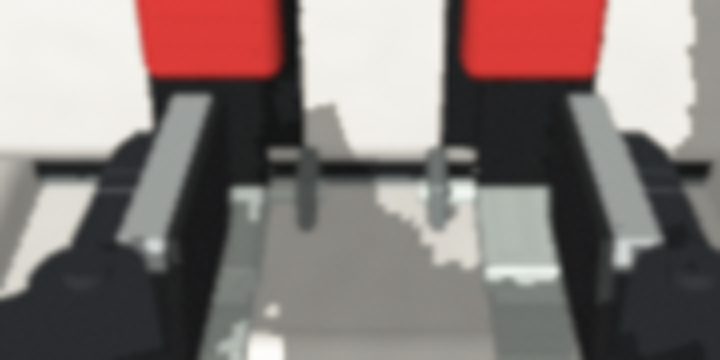

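```bash
python3 -m handwheel '[[[0,0,0],[0,-0.002,0.015],0.43],[[0,0,0],[-0.001,-0.002,0.014],0.43],[[0,0,0],[0,0,0],0.43]]'
python3 - <<'E'
from h import *
delta(*target((477.5,-138.5),-.25,np.radians(-8),60))
E
```

```text
clock: 3.28
eef_pos: [476.5, -138.0, 82.4]
tool_rot: [3.133, 0.133, 2.892]
force: [0.2, 0.6, -0.4]
width: 49.0
gripper_force: 0.0
clock 3.2833 pos [ 476.5 -138.    82.4] w 49.0 F [ 0.2  0.6 -0.4]
shift_now mm [ 1.9 -0.5 22.4] shift_after_turn [ 2.  -0.3 22.4] turn deg [ 0.49 -0.37 -0.  ] zdir [ 0.135 -0.034 -0.99 ]
```

```bash
python3 -m handwheel '[[[0.5,0,0],[0,0,0.004],0.43],[[0,0,0],[0,0,0],0.43],[[0,0,0],[0,0,0],0.43]]'; python3 -m handwheel '[[[0,0,0],[0,0,0.003],0.43],[[0,0,0],[0,0,0],0.43],[[0,0,0],[0,0,0],0.43]]'
```

```text
clock: 3.53
eef_pos: [476.7, -137.9, 79.2]
tool_rot: [-3.141, 0.133, 2.893]
force: [-0.2, 0.5, 0.0]
width: 48.7
gripper_force: 0.0
clock: 3.78
eef_pos: [476.8, -138.4, 75.9]
tool_rot: [-3.141, 0.133, 2.892]
force: [-0.2, 0.2, 0.5]
width: 48.4
gripper_force: 0.0
```

```bash
python3 -m handwheel '[[[0,0,0],[0.0005,0,0.004],0.43],[[0,0,0],[0,0,0],0.43],[[0,0,0],[0.0005,0,0.004],0.43],[[0,0,0],[0,0,0],0.43]]'; python3 -m handwheel '[[[0,0,0],[0,0,0.003],0.43],[[0,0,0],[0,0,0],0.43],[[0,0,0],[0,0,0],0.43]]'; python3 -c "
from h import *
import cv2
p=ctrl.get_image('wrist')['pixels'][:,:,::-1]
cv2.imwrite('pics/w5.png',cv2.resize(p[180:300,160:340],None,fx=4,fy=4,interpolation=cv2.INTER_CUBIC))"
```

```text
clock: 4.12
eef_pos: [476.5, -138.3, 67.2]
tool_rot: [-3.141, 0.132, 2.892]
force: [-1.2, 0.3, -0.1]
width: 48.9
gripper_force: 0.0
clock: 4.37
eef_pos: [477.1, -138.5, 64.6]
tool_rot: [-3.141, 0.132, 2.892]
force: [-1.1, 0.2, 1.2]
width: 48.4
gripper_force: 0.6
```

View pics/w5.png

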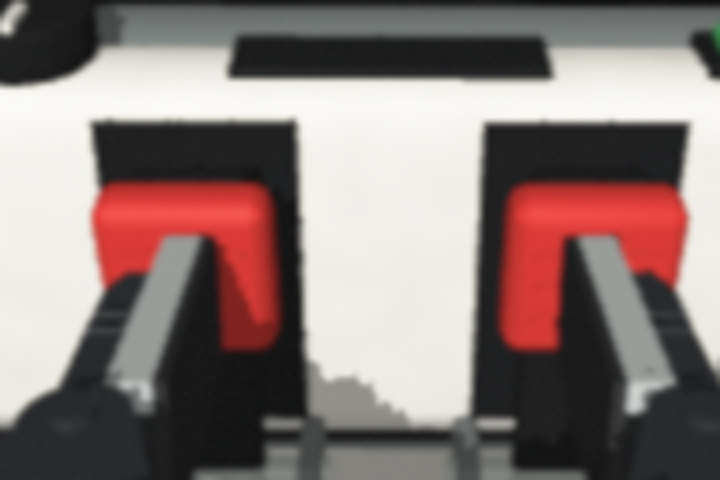

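Both fingertips lie centred over their red pads: right finger at (188,240), left at (597,240). The force shows first contact, so I'll press.

```bash
python3 -m handwheel '[[[0,0,0],[0.0003,0,0.002],0.43],[[0,0,0],[0.0003,0,0.002],0.43],[[0,0,0],[0,0,0],0.43]]'; python3 -m handwheel '[[[0,0,0],[0.0003,0,0.002],0.43],[[0,0,0],[0.0003,0,0.002],0.43],[[0,0,0],[0,0,0],0.43]]'
```

```text
clock: 4.67
eef_pos: [476.6, -138.4, 60.3]
tool_rot: [-3.141, 0.132, 2.892]
force: [-1.1, -0.4, 3.1]
width: 48.4
gripper_force: 1.6
clock: 4.92
eef_pos: [476.3, -138.3, 56.2]
tool_rot: [-3.141, 0.131, 2.892]
force: [-2.3, 1.0, 4.5]
width: 48.7
gripper_force: 2.3
```

```bash
python3 -m handwheel '[[[0,0,0],[0.0002,0,0.0015],0.43],[[0,0,0],[0.0002,0,0.0015],0.43],[[0,0,0],[0,0,0],0.43]]'
```

```text
clock: 5.17
eef_pos: [476.2, -138.3, 54.2]
tool_rot: [3.141, 0.132, 2.891]
force: [-6.3, 2.2, 18.6]
width: 48.8
gripper_force: 9.1
```

```bash
python3 -m handwheel '[[[0,0,0],[0.0001,0,0.001],0.43],[[0,0,0],[0,0,0],0.43]]'
```

```text
clock: 5.33
eef_pos: [476.2, -138.3, 53.9]
tool_rot: [3.141, 0.133, 2.891]
force: [-7.2, 2.3, 26.9]
width: 48.9
gripper_force: 13.5
```

On the hard stop at 27 N total. I'll hold while the lid rises.

```bash
H() { :; }
python3 -m handwheel '[[[0,0,0],[0,0,0],0.43],[[0,0,0],[0,0,0],0.43],[[0,0,0],[0,0,0],0.43],[[0,0,0],[0,0,0],0.43],[[0,0,0],[0,0,0],0.43]]'|grep force
python3 -m handwheel '[[[0,0,0],[0,0,0],0.43],[[0,0,0],[0,0,0],0.43],[[0,0,0],[0,0,0],0.43],[[0,0,0],[0,0,0],0.43],[[0,0,0],[0,0,0],0.43]]'|grep force
python3 -m handwheel '[[[0,0,0],[0,0,0],0.43],[[0,0,0],[0,0,0],0.43],[[0,0,0],[0,0,0],0.43],[[0,0,0],[0,0,0],0.43],[[0,0,0],[0,0,0],0.43]]'|grep force
python3 -m handwheel '[[[0,0,0],[0,0,0],0.43],[[0,0,0],[0,0,0],0.43],[[0,0,0],[0,0,0],0.43],[[0,0,0],[0,0,0],0.43],[[0,0,0],[0,0,0],0.43]]'|grep force
python3 -c "
from h import *
import cv2
ctrl.get_image
a=[ctrl.get_image(n)['pixels'][:,:,::-1] for n in('side','scene')]
cv2.imwrite('pics/mid.png',np.hstack([cv2.resize(a[0][60:230,150:350],None,fx=2,fy=2),cv2.resize(a[1][100:270,110:310],None,fx=2,fy=2)]))"
```

```text
force: [-7.2, 2.4, 25.1]
gripper_force: 13.1
force: [-8.2, 2.5, 25.6]
gripper_force: 13.1
force: [-8.4, 3.2, 25.4]
gripper_force: 13.1
force: [-8.5, 2.8, 24.4]
gripper_force: 13.1
```

View pics/mid.png

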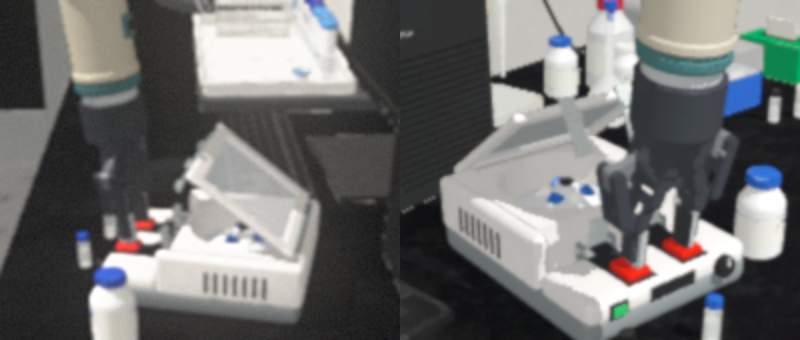

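The lid is well open, with its edge at (225,125) in the side view, and the hand is clear of it. I'll hold on and use image differences to tell when it stops.

```bash
cat > snap.py <<'E'
from h import *
import cv2,os
p=ctrl.get_image('side')['pixels'].astype(int)[60:230,230:320]
if os.path.exists('last.npy'):print('changed px',(abs(p-np.load('last.npy')).max(2)>40).sum())
np.save('last.npy',p)
E
python3 snap.py
python3 -m handwheel '[[[0,0,0],[0,0,0],0.43],[[0,0,0],[0,0,0],0.43],[[0,0,0],[0,0,0],0.43],[[0,0,0],[0,0,0],0.43],[[0,0,0],[0,0,0],0.43]]'|grep force:;python3 snap.py
python3 -m handwheel '[[[0,0,0],[0,0,0],0.43],[[0,0,0],[0,0,0],0.43],[[0,0,0],[0,0,0],0.43],[[0,0,0],[0,0,0],0.43],[[0,0,0],[0,0,0],0.43]]'|grep force:;python3 snap.py
python3 -m handwheel '[[[0,0,0],[0,0,0],0.43],[[0,0,0],[0,0,0],0.43],[[0,0,0],[0,0,0],0.43],[[0,0,0],[0,0,0],0.43],[[0,0,0],[0,0,0],0.43]]'|grep force:;python3 snap.py
python3 -m handwheel '[[[0,0,0],[0,0,0],0.43],[[0,0,0],[0,0,0],0.43],[[0,0,0],[0,0,0],0.43],[[0,0,0],[0,0,0],0.43],[[0,0,0],[0,0,0],0.43]]'|grep force:;python3 snap.py
python3 -m handwheel '[[[0,0,0],[0,0,0],0.43],[[0,0,0],[0,0,0],0.43],[[0,0,0],[0,0,0],0.43],[[0,0,0],[0,0,0],0.43],[[0,0,0],[0,0,0],0.43]]'|grep force:;python3 snap.py
python3 -m handwheel '[[[0,0,0],[0,0,0],0.43],[[0,0,0],[0,0,0],0.43],[[0,0,0],[0,0,0],0.43],[[0,0,0],[0,0,0],0.43],[[0,0,0],[0,0,0],0.43]]';python3 snap.py
```

```text
force: [-8.0, 3.0, 24.4]
gripper_force: 13.1
changed px 560
force: [-7.8, 2.3, 24.8]
gripper_force: 13.1
changed px 486
force: [-7.4, 2.9, 26.2]
gripper_force: 13.1
changed px 0
force: [-8.2, 2.1, 26.5]
gripper_force: 13.1
changed px 0
force: [-8.1, 1.5, 25.0]
gripper_force: 13.1
changed px 0
clock: 9.9
eef_pos: [476.3, -138.4, 53.9]
tool_rot: [3.141, 0.133, 2.891]
force: [-8.4, 2.6, 25.3]
width: 48.8
gripper_force: 13.1
changed px 0
```

```bash
python3 -c "
from h import *
import cv2
D=ctrl.get_image('side');S=ctrl.get_image('scene')
yaw=-.25;mx=np.array([np.cos(yaw),np.sin(yaw)]);my=np.array([-mx[1],mx[0]]);O=np.array([475.5,-138.3])+108*mx
im=[]
for i in(D,S):
  p=i['pixels'][:,:,::-1].copy();P=np.linalg.inv(np.array(i['pose']))
  p=cv2.resize(p,None,fx=3,fy=3,interpolation=cv2.INTER_CUBIC)
  for y in(-83,83):
    c=P@[*(O+my*y),200,1];u=i['cx']+i['fx']*c[0]/-c[2];v=i['cy']+i['fy']*c[1]/c[2];cv2.circle(p,(int(u*3+1),int(v*3+1)),4,(0,255,0),1)
  im.append(p)
cv2.imwrite('pics/open.png',np.hstack([im[0][150:690,540:940],im[1][240:780,360:760]]))"
```

```text
(no output)
```

View pics/open.png

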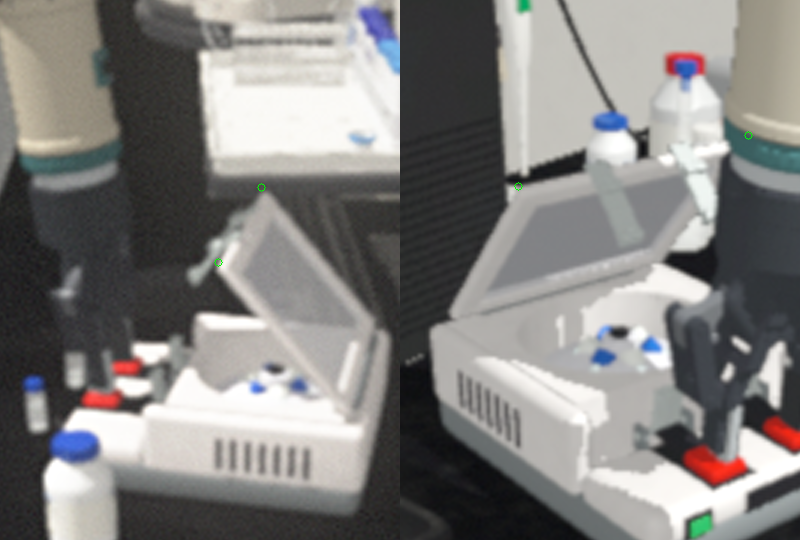

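The lid edge meets the predicted fully open corners (green circles) and has stopped moving. I'll release both keys and withdraw.

```bash
python3 -m handwheel '[[[0,0,0],[0,0,-0.005],0.43],[[0,0,0],[0,0,-0.006],0.43],[[0,0,0],[0,0,-0.010],0.43],[[0,0,0],[0,0,-0.02],0.43],[[0,0,0],[0,0,-0.03],0.43]]'
python3 -m handwheel '[[[0,0,0],[0.005,0,-0.03],0.43],[[0,0,0],[0.005,0,-0.03],0.43],[[0,0,0],[0.005,0,-0.03],0.43],[[0,0,0],[0,0,-0.02],0.43],[[0,0,0],[0,0,0],0.43]]'
python3 -m handwheel '[[[0,0,0],[0,0,0],0.43],[[0,0,0],[0,0,0],0.43],[[0,0,0],[0,0,0],0.43]]'
python3 -c "
from h import *
import cv2
a=[ctrl.get_image(n)['pixels'][:,:,::-1] for n in('side','scene')]
cv2.imwrite('pics/end.png',np.hstack([cv2.resize(a[0][60:260,150:350],None,fx=2,fy=2),cv2.resize(a[1][100:300,110:310],None,fx=2,fy=2)]))"
```

```text
clock: 10.47
eef_pos: [467.1, -135.9, 122.1]
tool_rot: [-3.141, 0.129, 2.892]
force: [0.8, 0.3, 0.0]
width: 48.8
gripper_force: 0.0
clock: 10.88
eef_pos: [441.0, -129.8, 233.0]
tool_rot: [-3.141, 0.138, 2.892]
force: [-0.0, -0.6, 0.2]
width: 49.1
gripper_force: 0.0
clock: 11.13
eef_pos: [439.1, -128.6, 228.7]
tool_rot: [-3.141, 0.13, 2.892]
force: [-0.0, 0.0, -1.1]
width: 48.5
gripper_force: 0.0
```

View pics/end.png

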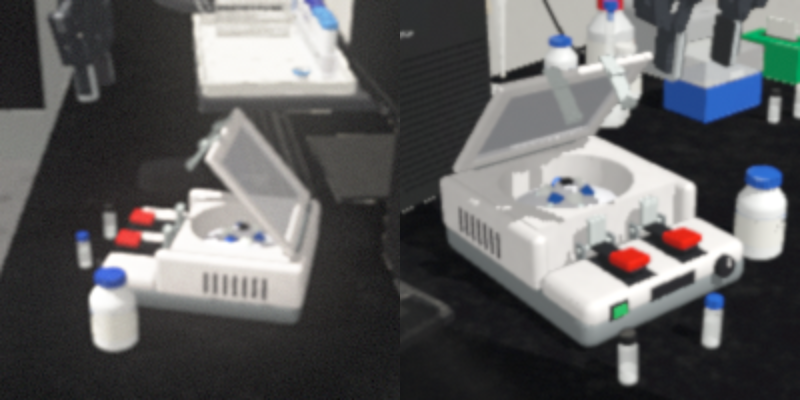

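The lid is fully open, both keys are up, the vials and bottle haven't moved, and the hand is clear.

```bash
python3 -c "
from cell import ctrl
print(ctrl.finish_job())"
```

```text
the job is handed in; nothing more can be done
None
```

The centrifuge lid is fully open, both keys are back up, the vials and bottle were left where they stood, and the job was handed in with the hand clear at about 11 s.

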